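# Hold the sherd chest open with its lever

### The arm

A 7-joint arm with a two-finger parallel gripper is mounted at the origin on the work surface. World frame = base frame: x ahead of the robot, y to its left, z up, the work surface at z = 0. Lengths are in m, angles in rad, forces in N, time in s.
With the tool pointing down it reaches from about 0.425 to 0.875 m from the base axis. Payload 4.7 kg.
Tool frame: the origin (TCP) lies midway between the tips of the shut fingers; the grasp point (between the pads) lies 19 mm behind it; z points along the fingers, y is the direction in which the jaws open and shut (so a half turn about z gives the same grasp; the last joint's range is limited). The gripper opens to 87 mm and grips with 3 to 60 N. Pads are 19 mm wide; open, the fingers measure 117 mm over their backs; the gripper's body (75 mm by 190 mm) begins 51 mm behind the grasp point.
Start: joints at [-1.333, 0.321, -0.07, 1.45, 0.023, 1.371, -0.057], TCP at [0.144, 0.634, 0.188] pointing down, gripper open.
Joint ranges: [-2.86, 2.86], [-0.3, 2.09], [-1.38, 1.24], [0.06, 2.45], [-1.56, 4.7], [0.09, 2.05], [-2.69, 2.69]. Speed limits (rad/s): [2.57, 2.57, 3.14, 3.14, 3.14, 3.14, 3.14].

### API

Orientations are given as a rotation vector (axis times angle).
In Python, from bench import get_state, eyes, job gives the robot as it stands. The module is installed in compiled form; this text tells all that it offers.
- The arm moves only by the shell command python3 -m jog 'ROWS' [FORCE]. ROWS is JSON, a list that holds one entry, the list of rows, each a list of 5 numbers: the opening, from 0 (shut) to 1 (fully open), then the shift along the tool's x, y, z in units of 40 mm (1.0 is 40 mm), then the turn about the tool's z in units of 5 degrees (1.0 is 5 degrees). In form: [[[jaw, dx, dy, dz, turn], ...]]. A call has 1 to 10 rows; each row shifts and turns the commanded pose from where the row before left it, along the tool's axes as they then stand; what a row does not reach is not made up. A row lasts 1/8 s, in which the tool goes at most 62.5 mm and 10.7 degrees, less where a joint would pass 70% of its speed; a pose out of reach is approached as far as the arm can. A call is refused whole if a number of a shift passes 1 or a number of a turn 1, either way. A call with a gripper value outside its range is refused whole. The fingers move at their own pace and stop on an object; FORCE is the grip in N (left out, the last holds). Time passes only in rows, so rows that do not move let the fingers close. It gives the time, the measured TCP pose, the force and the opening at its end, in the units of the state.
- get_state(): the state, without advancing time (a new reading comes with each control period).
- eyes.get_image(name): name is "scene" or "side" or "wrist"; returns (picture, depth): 480x640x3 uint8, red, green, blue; 480x640 float32, m along the optical axis (not along the pixel's ray), 0 where there is no reading.
- eyes.camera_params(name): a dict with "camera_matrix" (3x3 intrinsics, pixels), "pose" (4x4, takes a point from camera to world coordinates); the wrist camera has in their place "mount" (4x4, takes a point from camera to tool coordinates, whose origin is the TCP and whose axes are the flange's). Camera axes: x right, y down, z forward; pixel columns grow to the right and rows downward; lengths in m; the calibration is good to about 2 mm. A picture is of the moment at which its call begins: read the wrist's pose just before it. camera_params takes no time and is no camera call.
- job.close_job(): hands the job in, once; it reports no verdict.
The state is a dict: "time": time; "joint_positions": joint angles; "qd": joint speeds; "joint_torque": joint torques, N m; "position": TCP position; "tool_rot": TCP orientation; "ft_force": force on the tool from outside, world axes, zero at the start; "torque": the same for the moment, N m; "grip_width": opening from 0.0 (shut) to 1.0 (fully open).
Only numpy, scipy, OpenCV 4.12 (cv2) and the standard library are available. Lean on these libraries where they do the work, as an engineer would, in place of code of your own. Each camera call takes 0.05 s, during which the arm holds its last target. There are 200 camera calls.

### The job

Hold the sherd chest open for me, pushing with the fingers only. First push the catch by its upright peg until it is turned all the way off the lid, then press the rubber pad on the long end of the lever all the way down so that its short end raises the heavy steel lid, and finish with the lever still held down and the lid up. Never touch the lid itself with the robot, and leave the sherds, bottle, jar, cup and pliers where they are.

Things in the scene. Friction and masses are not known exactly. Their poses are not given: they have to be found in the camera images.
- chest: fixed open-topped grey metal chest, 170 (x) by 200 (y), rim 90 mm above the table, on a 10 mm plywood board from x -135 to +115, y -190 to +130 mm. Origin: under the chest's middle, at table height; x points from its front (catch side, towards the robot) to its hinge side, y left, z up. The lever lies in the plane y = -125 mm, along the chest's right side
- lid: heavy flat grey steel lid, 173 by 212 by 6 mm (1.2 to 2.1 kg), level when shut, top at 96 mm. Origin: middle of its front edge, half way through its thickness; its own x leads to the hinge line (chest x 85, z 93 mm). Tilts about 0.55 rad at full lever, falls shut when that is let go. A 10 mm pin in its right edge, 78 mm before the hinge, rests on the lever's short end
- lever_angle (a joint): angle of the lever, a straight steel bar 20 wide, 8 mm thick. 0 = at rest, sloping 0.28 rad up towards the robot; grows as the long end goes down; 0.55 = down on its stop (sloping 0.27 rad the other way). No spring: the lid's weight brings it back; the pad takes 3 to 8 N, up to 15 N near the end, once the catch is off. With the catch on it will not go down
- lever_pivot (a point): the lever's pivot, level axis along the chest's y; chest frame x -63, y -125, z 103 mm
- lever: the lever bar with its pad. Origin on the pivot; at rest its axes are those of the chest
- pad_top (a point): middle of the upper face of the black rubber pad on the lever's long end, the place to press. The pad is 52 mm along the bar, 44 wide, 8 thick, 215 mm from the pivot, its upper face 8 mm above the bar's middle line; it moves on an arc about the pivot, from about 171 mm above the table at rest to 54 mm when fully down. The space under it is free
- catch (a joint): angle of the swivel catch, a flat brass bar 87 by 18 by 5 mm turning level about an upright pivot before the lid. At 0 it lies along the chest's x, its head 3 mm above the lid's front edge; grows as the peg end swings to the chest's left (+y, clockwise from above); 1.6 = fully aside, at its stop. Turns easily (1 N at the peg), stays where left; clear of the lid above 1.3
- catch_pivot (a point): the catch's pivot, at the height of its bar's upper face; chest frame x -108, y 30, z 104 mm
- catch_peg (a point): top of the upright round brass peg on the catch's near end, 14 mm thick, 30 mm tall above the bar, top 134 mm above the table, 42 mm from the pivot. At joint 0 it lies straight in front (-x) of the pivot, at 1.6 to the left (+y) of it
- sherd_big: loose five-sided potsherd, brown fired clay, 68 mm across, 11 mm thick, lying flat in front of the chest. Origin: centre of its underside. To be left alone
- sherd_small: loose four-sided dark potsherd, 44 mm across, 9 mm thick, lying flat in front of the chest. Origin: centre of its underside. To be left alone
- sherd_right: loose five-sided reddish potsherd, 60 mm across, 10 mm thick, lying flat to the right of the lever. Origin: centre of its underside. To be left alone
- bottle: loose water bottle, 64 mm across, 200 mm tall, standing towards the left. Origin: centre of its underside. To be left alone
- vial: loose small sample jar with white cap, 32 mm across, 55 mm tall, standing in front of the chest. Origin: centre of its underside. To be left alone
- cup: loose white cup, 72 mm across, 80 mm tall, standing towards the left. Origin: centre of its underside. To be left alone
- pliers: loose pliers, about 155 mm long, 56 mm wide, 12 mm thick, lying on the right. Origin: centre of its underside. To be left alone

How it is judged:
By the outcome, as a careful person would: the job done as asked, in the order asked, and still so for the second after the job is handed in, while the arm keeps its last pose, push and grip.
It also fails if it takes over 48 s, if anything falls off the work surface, if the arm or the gripper's body presses on something with over 40 N, if the wrist force passes 120 N, or if a joint passes its speed limit or range.

## Working session

There is one attempt and no reset: what is moved stays moved. The work goes in short steps, Python scripts to look and compute and a shell command to move; the robot and the scene stay as the last step left them, time stands still between calls to the robot, and variables do not carry over. Pictures are saved under pics/ and viewed, about 8 in all and at most 12, crops included, and the job is handed in when it is done.

```bash
mkdir -p pics; cat > h.py <<'E'
import numpy as np, cv2
from bench import get_state, eyes, job
from scipy.spatial.transform import Rotation as R
def look(n,fn):
    im,d=eyes.get_image(n); cv2.imwrite('pics/'+fn+'.png',im[:,:,::-1]); np.save('pics/'+fn+'.npy',d); return im,d
def ray(n,u,v):
    p=eyes.camera_params(n);K=p['camera_matrix'];T=np.array(p['pose'])
    d=T[:3,:3]@np.linalg.inv(K)@[u,v,1]; return T[:3,3],d
def onz(n,u,v,z):
    o,d=ray(n,u,v); return o+d*(z-o[2])/d[2]
def dep(n,D,u,v):
    o,d=ray(n,u,v); return o+d*D[int(v),int(u)]
E
python3 - <<'E'
from h import *
for n in('scene','side'):
    look(n,n+'1'); p=eyes.camera_params(n); print(n,np.round(p['camera_matrix'],1).tolist(),np.round(p['pose'],3).tolist())
s=get_state(); print(s['position'],s['tool_rot'],s['time'],s['ft_force'], R.from_rotvec(s['tool_rot']).as_matrix().round(3))
print(np.array(eyes.camera_params('wrist')['mount']).round(3))
E
```

```text
scene [[528.7, 0.0, 319.4], [0.0, 528.7, 243.2], [0.0, 0.0, 1.0]] [[-0.85, 0.327, -0.412, 1.007], [0.526, 0.505, -0.685, 0.731], [-0.016, -0.799, -0.601, 0.735], [0.0, 0.0, 0.0, 1.0]]
side [[584.2, 0.0, 325.4], [0.0, 584.2, 239.1], [0.0, 0.0, 1.0]] [[0.927, -0.254, 0.277, 0.239], [-0.376, -0.598, 0.708, -0.925], [-0.014, -0.76, -0.65, 0.96], [0.0, 0.0, 0.0, 1.0]]
[0.14416083 0.63325077 0.18657051] [-3.50812347e-01 -3.12178979e+00  2.65906844e-03] 0.1 [-0.56132917  0.51255802  0.08952907] [[-0.975  0.222 -0.   ]
 [ 0.222  0.975 -0.002]
 [-0.    -0.002 -1.   ]]
[[-0.001 -0.968 -0.251  0.068]
 [ 1.    -0.001  0.    -0.001]
 [-0.001 -0.251  0.968 -0.198]
 [ 0.     0.     0.     1.   ]]
```

View pics/scene1.png

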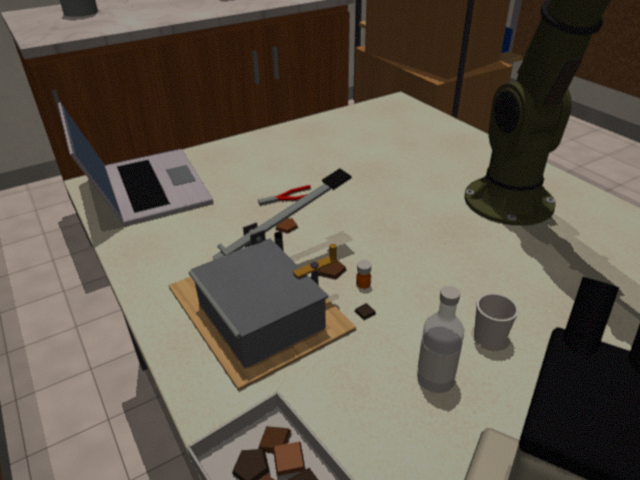

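View pics/side1.png

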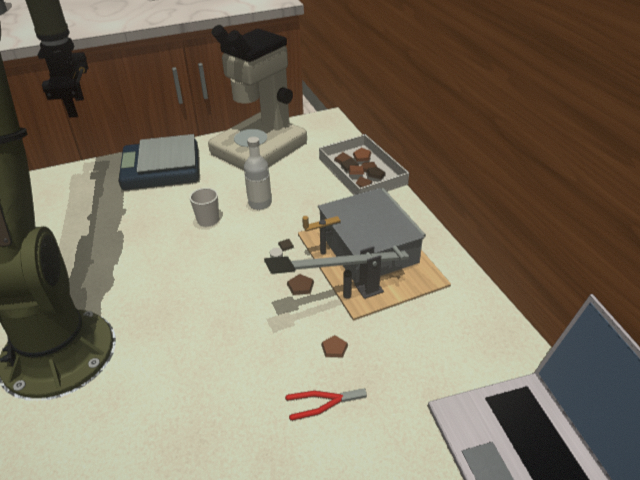

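The scene view shows the chest at about (260,300), the peg at (333,250) and the pad at (338,179). In the side view the peg is at about (306,222) and the pad at (280,265). Next I get the lid from the depth cloud at z≈0.096, then the peg and pad by colour.

```bash
cat >> h.py <<'E'
def cloud(n,D):
    p=eyes.camera_params(n);K=p['camera_matrix'];T=np.array(p['pose'])
    v,u=np.mgrid[:480,:640]; r=np.stack([u,v,np.ones_like(u)],-1)@np.linalg.inv(K).T
    return (r*D[...,None])@T[:3,:3].T+T[:3,3]
E
python3 - <<'E'
from h import *
for n in('scene','side'):
    im=cv2.imread(f'pics/{n}1.png'); D=np.load(f'pics/{n}1.npy'); P=cloud(n,D)
    hsv=cv2.cvtColor(im,cv2.COLOR_BGR2HSV).astype(int); H,S,V=hsv[...,0],hsv[...,1],hsv[...,2]
    ok=(D>0)
    def big(m):
        k,l,st,c=cv2.connectedComponentsWithStats(m.astype(np.uint8)); 
        i=1+np.argmax(st[1:,4]); return l==i
    box=np.zeros((480,640),bool)
    if n=='scene': box[150:400,150:400]=1
    else: box[170:330,250:470]=1
    m=big(box&ok&(abs(P[...,2]-.096)<.006)&(S<60))
    q=P[m][:,:2]; r=cv2.minAreaRect((q*1000).astype(np.float32)); print(n,'lid',m.sum(),r,np.median(P[m][:,2]),cv2.boxPoints(r).round(0).tolist())
    m=big(box&ok&(V<60)&(P[...,2]>.13)); v,u=np.nonzero(m); print('pad',m.sum(),u.mean(),v.mean(),P[m].mean(0),P[m].min(0),P[m].max(0), P[m].std(0))
    m=box&ok&(H>12)&(H<28)&(S>130)&(P[...,2]>.1); v,u=np.nonzero(m); print('brass',m.sum(),P[m].min(0),P[m].max(0))
    m&=(P[...,2]>.113); v,u=np.nonzero(m);print('peg',m.sum(),u.mean(),v.mean(),P[m].mean(0),P[m].max(0))
    # others
E
```

```text
scene lid 7890 ((731.5716552734375, 21.183837890625), (182.28622436523438, 252.88735961914062), 2.582159996032715) 0.09432250899743838 [[635.0, 143.0], [646.0, -109.0], [828.0, -101.0], [817.0, 152.0]]
pad 319 335.8808777429467 179.0344827586207 [ 0.46764007 -0.09188472  0.16512835] [ 0.4412317  -0.11587884  0.14800166] [ 0.50792902 -0.07113653  0.17504841] [0.014774   0.01236584 0.00483021]
brass 353 [ 0.44515445 -0.09659175  0.10007627] [0.66209257 0.07695262 0.16966405]
peg 71 332.7323943661972 247.53521126760563 [0.57615594 0.0635465  0.1266213 ] [0.58488558 0.07266669 0.16966405]
side lid 4385 ((730.550048828125, 19.343978881835938), (184.0836181640625, 257.1645812988281), 1.8577971458435059) 0.09733686829064525 [[634.0, 145.0], [643.0, -112.0], [827.0, -106.0], [818.0, 151.0]]
pad 312 279.53846153846155 264.6442307692308 [ 0.46265235 -0.10134514  0.1703261 ] [ 0.43869271 -0.12270681  0.15973682] [ 0.48831519 -0.07463399  0.17876178] [0.01397356 0.01262831 0.00405117]
brass 149 [0.57061737 0.05063333 0.10065062] [0.6596195  0.07549642 0.13710616]
peg 11 304.6363636363636 217.9090909090909 [0.57500833 0.06091086 0.13493224] [0.5781631  0.06604694 0.13710616]
```

```bash
python3 - <<'E'
import cv2
a=cv2.imread('pics/scene1.png')[150:350,180:400]; b=cv2.imread('pics/side1.png')[170:330,250:470]
a=cv2.resize(a,None,fx=1.8,fy=1.8,interpolation=2);b=cv2.resize(b,None,fx=1.8,fy=1.8,interpolation=2)
b=cv2.copyMakeBorder(b,0,a.shape[0]-b.shape[0],0,0,0)
cv2.imwrite('pics/c1.png',cv2.hconcat([a,b]))
E
```

```text
(no output)
```

View pics/c1.png

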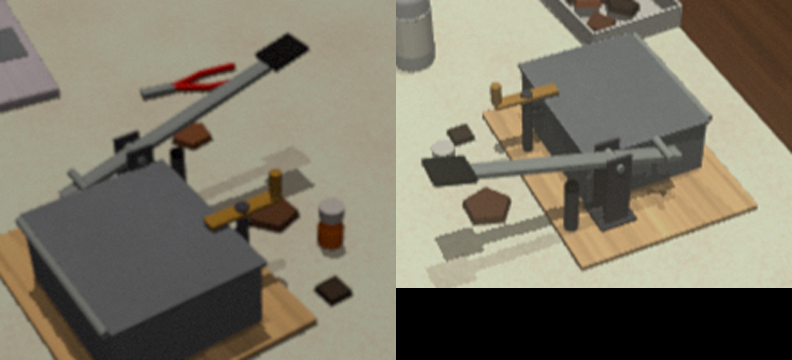

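Peg (0.575, 0.062, 0.134) and pad (0.465, -0.096, 0.168) agree with a chest origin at (0.727, 0.039) and a yaw of about 0.04 rad. The heights match the given 134 and 171 mm. I raise the arm, shut the fingers and align with the chest, and also locate the bottle, cup and jar.

```bash
python3 -m jog '[[[0,0,0,-0.9,-0.75],[0,0,0,-0.9,-0.75],[0,0,0,-0.9,-0.75],[0,0,0,-0.9,-0.75]]]' 20
cat >> h.py <<'E'
O=np.array([.727,.039]); YAW=.04
def rc(x,y): c,s=np.cos(YAW),np.sin(YAW); return O+[c*x-s*y,s*x+c*y]
def units(w):  # shift in tool units to world point w
    s=get_state(); return (R.from_rotvec(s['tool_rot']).inv().apply(np.array(w)-s['position'])/.04).round(2)
def stat():
    s=get_state(); M=R.from_rotvec(s['tool_rot']).as_matrix(); print('t',s['time'],'p',s['position'].round(4),'x',M[:,0].round(3),'z',M[:,2].round(3),'f',np.round(s['ft_force'],1),'g',round(float(s['grip_width']),2))
E
python3 - <<'E'
from h import *
stat()
print('bottle',onz('scene',438,383,0),onz('side',259,203,0),'top',onz('side',253,143,.2)); print('cup',onz('scene',493,340,0),onz('side',206,220,0)); print('vial',onz('scene',364,265,.055))
for th in (0,.8,1.6):
    p=rc(-108-42*np.cos(th),30+42*np.sin(th)); t=np.array([np.sin(th),np.cos(th)]); print(th,p)
w=rc(-150,-8); print('start',w, units([*w,.30]))
E
```

```text
time: 0.6
position: [0.1442, 0.6335, 0.3322]
tool_rot: [0.063, -3.141, 0.001]
ft_force: [-0.8, -0.2, 0.7]
grip_width: 0.629
t 0.6 p [0.1442 0.6335 0.3322] x [-0.999 -0.04   0.   ] z [-0.    -0.001 -1.   ] f [-0.8 -0.2  0.7] g 0.63
bottle [0.54257533 0.34124467 0.        ] [ 5.38123009e-01  3.32455415e-01 -1.11022302e-16] top [0.53520766 0.31410252 0.2       ]
cup [0.39117497 0.32180522 0.        ] [ 3.86992805e-01  3.15992111e-01 -1.11022302e-16]
vial [0.50437782 0.06879395 0.055     ]
0 [-150.35269602   24.01660307]
0.8 [-138.829404    54.6308558]
1.6 [-108.83972846   67.69370736]
start [-148.83310133  -13.95300098] [ 3.73608e+03 -2.14640e+02  1.52000e+00]
```

```bash
sed -i 's/return O+\[c\*x-s\*y,s\*x+c\*y\]/return O+np.array([c*x-s*y,s*x+c*y])\/1000/' h.py
python3 -m jog '[[[0,-0.64,-0.98,0,0],[0,-0.64,-0.98,0,0],[0,-0.64,-0.98,0,0],[0,-0.64,-0.98,0,0],[0,-0.64,-0.98,0,0],[0,-0.64,-0.98,0,0],[0,-0.64,-0.98,0,0],[0,-0.64,-0.98,0,0]]]'
python3 -m jog '[[[0,-0.64,-0.98,0,0],[0,-0.64,-0.98,0,0],[0,-0.64,-0.98,0,0],[0,-0.64,-0.98,0,0],[0,-0.64,-0.98,0,0],[0,-0.64,-0.98,0,0],[0,-0.64,-0.98,0,0],[0,-0.64,-0.98,0,0],[0,0,0,0,0]]]'
python3 - <<'E'
from h import *
stat(); print(units([*rc(-150,-8),.20]))
im,D=look('wrist','w1'); s=get_state()
M=np.eye(4);M[:3,:3]=R.from_rotvec(s['tool_rot']).as_matrix();M[:3,3]=s['position']; c=eyes.camera_params('wrist')
T=M@np.array(c['mount']);v,u=np.mgrid[:480,:640];r=np.stack([u,v,np.ones_like(u)],-1)@np.linalg.inv(c['camera_matrix']).T
P=(r*D[...,None])@T[:3,:3].T+T[:3,3]
h=cv2.cvtColor(im,cv2.COLOR_RGB2HSV); m=(h[...,0]>12)&(h[...,0]<28)&(h[...,1]>130)&(abs(P[...,2]-.134)<.006)
print('peg',m.sum(),P[m].mean(0),P[m].min(0),P[m].max(0),rc(-150,30))
E
```

```text
time: 1.6
position: [0.3615, 0.3267, 0.3312]
tool_rot: [0.06, -3.141, 0.0]
ft_force: [0.6, 0.8, -0.7]
grip_width: 0.005
time: 2.72
position: [0.5782, 0.0179, 0.3307]
tool_rot: [0.048, -3.14, 0.004]
ft_force: [0.1, 0.6, 0.1]
grip_width: 0.006
t 2.725 p [0.5782 0.0179 0.3307] x [-1.    -0.03   0.001] z [-0.001 -0.003 -1.   ] f [0.1 0.6 0.1] g 0.01
[0.01 0.19 3.27]
peg 108 [0.57572257 0.06364757 0.13460204] [0.56944415 0.05705139 0.12814913] [0.58283492 0.07010936 0.13634353] [0.5759203 0.0629776]
```

View pics/w1.png

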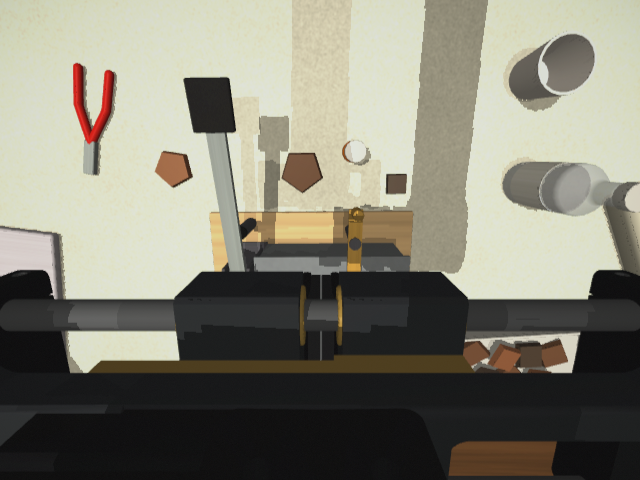

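The wrist view shows the peg top at about (356,213); ray and depth put it at (0.5757, 0.0636), within 1 mm of the prediction. The fingers are shut and clear to its right, so I descend.

```bash
python3 -m jog '[[[0,0,0.1,0.9,-0.06],[0,0,0.09,0.9,0],[0,0,0,0.9,0],[0,0,0,0.9,0],[0,0,0,0.9,0],[0,0,0,0.9,0],[0,0,0,0,0]]]'
python3 - <<'E'
from h import *
stat()
for th in (0,.2,.4,.6,.8,1,1.2,1.4,1.6):
    # finger reference: shut finger block 19(x) by 30(y) behind the peg along the tangent
    p=np.array([-108-42*np.cos(th),30+42*np.sin(th)]); t=np.array([np.sin(th),np.cos(th)])
    off=7+min(9.5/max(abs(t[0]),1e-6),15/max(abs(t[1]),1e-6)); w=rc(*(p-t*off)); print(th,(p-t*off).round(1),w.round(4),units([*w,.113]))
E
```

```text
time: 3.65
position: [0.574, 0.0319, 0.1128]
tool_rot: [0.071, -3.134, 0.0]
ft_force: [0.2, -0.9, 0.3]
grip_width: 0.011
t 3.65 p [0.574  0.0319 0.1128] x [-0.999 -0.046  0.006] z [-0.006 -0.    -1.   ] f [ 0.2 -0.9  0.3] g 0.01
0 [-150.    8.] [0.5768 0.041 ] [-0.08  0.23 -0.01]
0.2 [-153.6   16.5] [0.5729 0.0493] [ 0.01  0.44 -0.  ]
0.4 [-155.8   24.9] [0.5704 0.0577] [ 0.06  0.65 -0.  ]
0.6 [-156.1   34.1] [0.5696 0.0668] [ 0.07  0.88 -0.  ]
0.8 [-151.8   46. ] [0.5735 0.0789] [-0.04  1.18 -0.01]
1 [-146.1   55.5] [0.5788 0.0886] [-0.18  1.41 -0.01]
1.2 [-139.2   62.9] [0.5854 0.0963] [-0.36  1.6  -0.01]
1.4 [-131.5   68.6] [0.5928 0.1022] [-0.55  1.74 -0.01]
1.6 [-123.3   72.5] [0.6009 0.1065] [-0.76  1.83 -0.01]
```

```bash
python3 -m jog '[[[0,0.02,0.44,0,0],[0,0.04,0.21,0,0],[0,0.01,0.23,0,0],[0,-0.11,0.30,0,0],[0,-0.14,0.23,0,0]]]'
python3 -m jog '[[[0,-0.18,0.19,0,0],[0,-0.19,0.14,0,0],[0,-0.21,0.09,0,0],[0,0,0,0,0]]]'
cat >> h.py <<'E'
def peg(n,fn):
    im,D=look(n,fn); P=cloud(n,D); h=cv2.cvtColor(im,cv2.COLOR_RGB2HSV)
    b=(h[...,0]>12)&(h[...,0]<28)&(h[...,1]>130)&(np.hypot(P[...,0]-.617,P[...,1]-.065)<.065)&(P[...,2]>.098)
    m=b&(P[...,2]>.110)&(P[...,2]<.14); q=P[m].mean(0) if m.any() else None; print(n,'peg',m.sum(),q,'brass ext',P[b].min(0).round(3),P[b].max(0).round(3))
    if m.any():
        pv=rc(-108,30); d=q[:2]-pv; a=np.arctan2(d[1],d[0])-YAW; print('theta',np.pi-a,'r',np.hypot(*d))
E
python3 - <<'E'
from h import *
stat(); peg('scene','s2'); peg('side','d2')
E
```

```text
time: 4.28
position: [0.5823, 0.0881, 0.1158]
tool_rot: [-0.069, 3.14, 0.001]
ft_force: [1.1, -0.4, 0.2]
grip_width: 0.003
time: 4.78
position: [0.6049, 0.1046, 0.1154]
tool_rot: [-0.068, 3.141, -0.001]
ft_force: [-0.7, -0.7, -0.0]
grip_width: 0.001
t 4.775 p [0.6049 0.1046 0.1154] x [-0.999 -0.043 -0.   ] z [ 0.    -0.001 -1.   ] f [-0.7 -0.7 -0. ] g 0.0
scene peg 0 None brass ext [0.574 0.024 0.098] [0.661 0.129 0.567]
side peg 31 [0.57482375 0.05859569 0.12777277] brass ext [0.569 0.053 0.101] [0.66  0.107 0.509]
theta 6.183345841461881 r 0.04348746808566919
```

```bash
python3 - <<'E'
import cv2
a=cv2.imread('pics/s2.png')[170:370,220:440]; b=cv2.imread('pics/d2.png')[130:330,230:450]
cv2.imwrite('pics/c2.png',cv2.resize(cv2.hconcat([a,b]),None,fx=1.8,fy=1.8,interpolation=2))
E
```

```text
(no output)
```

View pics/c2.png

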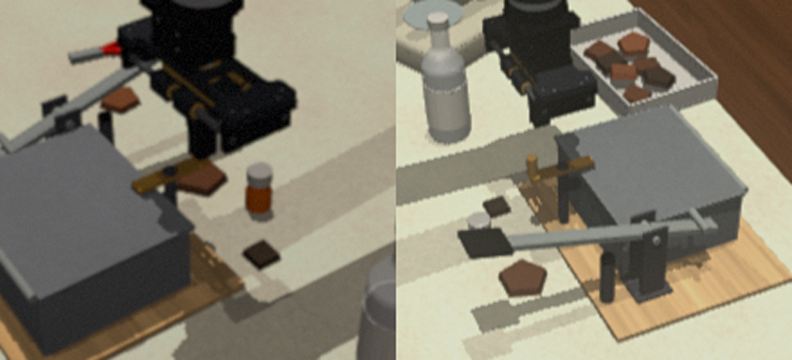

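The crop shows the catch still along x, with its peg at side (306,222), and the fingers behind and apparently above it. I check by triangulation where the fingertips really are compared with the reported TCP.

```bash
cat >> h.py <<'E'
def proj(n,w):
    p=eyes.camera_params(n);K=p['camera_matrix'];T=np.linalg.inv(np.array(p['pose'])); c=T[:3,:3]@w+T[:3,3]; q=K@c; return q[:2]/q[2]
def tips(n,fn,lo=.09):
    D=np.load(f'pics/{fn}.npy'); im=cv2.imread(f'pics/{fn}.png'); P=cloud(n,D); p=get_state()['position']
    m=(D>0)&(np.hypot(P[...,0]-p[0],P[...,1]-p[1])<.035)&(P[...,2]>lo)&(P[...,2]<p[2]+.05)&(im.max(2)<70)
    if m.sum(): print(n,'tip px',proj(n,p).round(1),'dark n',m.sum(),'min',P[m].min(0).round(3),'max',P[m].max(0).round(3))
    return P,m
E
python3 - <<'E'
from h import *
stat()
for n,f in(('scene','s2'),('side','d2')):
    P,m=tips(n,f); v,u=np.nonzero(m); print(u.min(),u.max(),v.min(),v.max()); 
    for z in np.arange(.10,.17,.01):
        k=m&(abs(P[...,2]-z)<.005); print(round(z,3),k.sum(),P[k].mean(0).round(3) if k.any() else '',np.ptp(P[k],0).round(3) if k.any() else '')
E
```

```text
t 4.875 p [0.6043 0.1041 0.1154] x [-0.999 -0.043  0.   ] z [-0. -0. -1.] f [ 0.3 -0.1  0.2] g 0.01
scene tip px [331.9 268.5] dark n 154 min [0.591 0.069 0.091] max [0.639 0.119 0.165]
316 340 248 284
0.1 39 [0.607 0.073 0.102] [0.03  0.008 0.009]
0.11 3 [0.618 0.074 0.105] [0.003 0.004 0.   ]
0.12 0  
0.13 0  
0.14 0  
0.15 33 [0.61  0.112 0.152] [0.022 0.016 0.005]
0.16 74 [0.608 0.113 0.16 ] [0.025 0.019 0.01 ]
0.17 0  
side tip px [310.2 210.9] dark n 33 min [0.593 0.091 0.091] max [0.638 0.115 0.165]
305 324 194 216
0.1 5 [0.636 0.107 0.097] [0.003 0.016 0.004]
0.11 0  
0.12 0  
0.13 0  
0.14 0  
0.15 1 [0.607 0.096 0.155] [0. 0. 0.]
0.16 24 [0.6   0.098 0.159] [0.02 0.02 0.01]
0.17 0
```

```bash
python3 - <<'E'
from h import *
p=get_state()['position']
for n,f in(('scene','s2'),('side','d2')):
    D=np.load(f'pics/{f}.npy'); P=cloud(n,D)
    m=(D>0)&(np.hypot(P[...,0]-p[0],P[...,1]-p[1])<.03)&(P[...,2]>.105)&(P[...,2]<.2)
    print(n,np.histogram(P[...,2][m],np.arange(.105,.2,.01)),P[m].min(0))
    u=int(proj(n,p)[0]); print([(v,*P[v,u].round(3)) for v in range(int(proj(n,p)[1])-24,int(proj(n,p)[1])+6,3)])
print('start tip px',proj('side',np.array([.1442,.6333,.1866])),proj('scene',np.array([.1442,.6333,.1866])))
E
```

```text
scene (array([ 0,  0,  0,  0, 38, 76, 71, 66, 46]), array([0.105, 0.115, 0.125, 0.135, 0.145, 0.155, 0.165, 0.175, 0.185,
       0.195])) [0.59362391 0.09497407 0.14937528]
[(244, np.float64(0.616), np.float64(0.119), np.float64(0.186)), (247, np.float64(0.614), np.float64(0.117), np.float64(0.178)), (250, np.float64(0.613), np.float64(0.116), np.float64(0.17)), (253, np.float64(0.614), np.float64(0.117), np.float64(0.164)), (256, np.float64(0.613), np.float64(0.116), np.float64(0.156)), (259, np.float64(0.614), np.float64(0.116), np.float64(0.15)), (262, np.float64(0.586), np.float64(0.072), np.float64(0.101)), (265, np.float64(0.53), np.float64(-0.014), np.float64(0.009)), (268, np.float64(0.535), np.float64(-0.007), np.float64(0.008)), (271, np.float64(0.541), np.float64(0.002), np.float64(0.008))]
side (array([ 0,  0,  0,  0,  9, 31, 15, 13, 12]), array([0.105, 0.115, 0.125, 0.135, 0.145, 0.155, 0.165, 0.175, 0.185,
       0.195])) [0.59183575 0.08879752 0.15236517]
[(186, np.float64(0.573), np.float64(0.012), np.float64(0.256)), (189, np.float64(0.573), np.float64(0.011), np.float64(0.249)), (192, np.float64(0.575), np.float64(0.018), np.float64(0.236)), (195, np.float64(0.575), np.float64(0.018), np.float64(0.228)), (198, np.float64(0.604), np.float64(0.1), np.float64(0.156)), (201, np.float64(0.669), np.float64(0.286), np.float64(0.0)), (204, np.float64(0.664), np.float64(0.271), np.float64(0.002)), (207, np.float64(0.661), np.float64(0.263), np.float64(-0.002)), (210, np.float64(0.654), np.float64(0.246), np.float64(0.002)), (213, np.float64(0.65), np.float64(0.234), np.float64(0.002))]
start tip px [ 80.42951108 120.51739825] [805.25870858 317.6952919 ]
```

```bash
cat >> h.py <<'E'
def wcloud(fn):
    s=get_state(); im,D=look('wrist',fn); M=np.eye(4);M[:3,:3]=R.from_rotvec(s['tool_rot']).as_matrix();M[:3,3]=s['position']; c=eyes.camera_params('wrist')
    T=M@np.array(c['mount']);v,u=np.mgrid[:480,:640];r=np.stack([u,v,np.ones_like(u)],-1)@np.linalg.inv(c['camera_matrix']).T
    return im,D,(r*D[...,None])@T[:3,:3].T+T[:3,3]
E
python3 - <<'E'
from h import *
p=get_state()['position']
for n,f in(('scene','s2'),('side','d2')):
    D=np.load(f'pics/{f}.npy'); P=cloud(n,D); r=np.hypot(P[...,0]-p[0],P[...,1]-p[1])
    m=(D>0)&(r<.11)&(r>.05)&(P[...,2]>.15)&(P[...,2]<.3); print(n,np.histogram(P[...,2][m],np.arange(.15,.3,.01))[0], np.percentile(P[...,2][m],1))
im,D,P=wcloud('w2'); m=(D>0.15)&(abs(P[...,2])<.08); print('table z',np.median(P[...,2][m]),np.histogram(P[...,2][m],np.arange(-.08,.081,.02))[0])
h=cv2.cvtColor(im,cv2.COLOR_RGB2HSV); b=(h[...,0]>12)&(h[...,0]<28)&(h[...,1]>130)&(np.hypot(P[...,0]-.576,P[...,1]-.063)<.04); print(b.sum(),np.percentile(P[b],[1,50,99],axis=0) if b.any() else '')
p=np.array(p); c=eyes.camera_params('wrist'); t=np.linalg.inv(np.array(c['mount']))[:3,3]; q=c['camera_matrix']@t; print('tcp px in wrist',q[:2]/q[2],t)
E
```

```text
scene [  0   0   0   0   0   0  17 269 370 208 393 771   7   9] 0.22019487420063838
side [  0   0   0   0   0   0   1 117 186 132 152 589  64  58] 0.2227469282937675
table z 0.001030233210293774 [     0      0      0  21623 149609   4679   4542   3266]
4854 [[0.56964414 0.05274789 0.10317869]
 [0.58206886 0.06774486 0.24747634]
 [0.61012372 0.10173956 0.25158457]]
tcp px in wrist [322.6479681 269.0024855] [0.00130984 0.01611301 0.20855942]
```

View pics/w2.png

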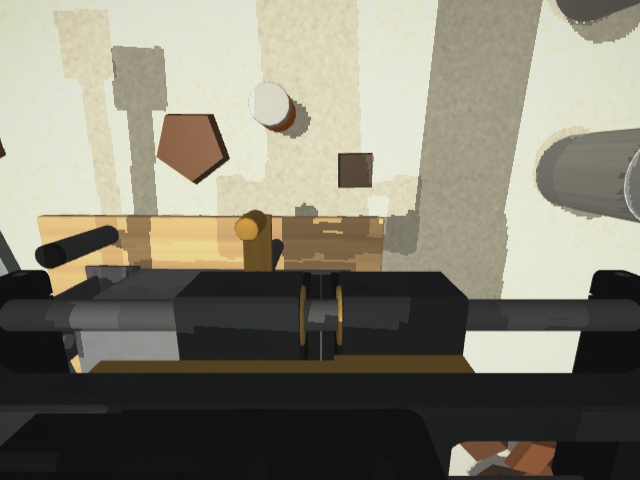

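In the wrist view the table plane reads z≈0.001, so the reported pose is sound, with the peg at (250,225) and still untouched. Scene and side both put the tips about 35 mm above the reported TCP, and the gripper body is shifted by the same amount. So real tip z = reported z + 0.035 m. I go back over the peg and descend 35 mm further.

```bash
python3 -m jog '[[[0,0.25,-0.65,-0.15,0],[0,0.25,-0.65,0,0],[0,0.26,-0.65,0,0],[0,0,0,0.5,0],[0,0,0,0.53,0],[0,0,0,0,0]]]'
python3 - <<'E'
from h import *
stat(); print(units([*rc(-150,8),.080]))
for n,f in(('scene','s3'),('side','d3')): look(n,f); P,m=tips(n,f)
E
```

```text
time: 5.68
position: [0.5752, 0.0231, 0.0792]
tool_rot: [0.064, -3.138, 0.001]
ft_force: [-0.2, -0.2, -0.4]
grip_width: 0.001
t 5.675 p [0.5752 0.0231 0.0792] x [-0.999 -0.041  0.003] z [-0.003 -0.001 -1.   ] f [-0.2 -0.2 -0.4] g 0.0
[-0.06  0.44 -0.02]
scene tip px [321.8 255.5] dark n 83 min [0.565 0.019 0.1  ] max [0.59  0.057 0.13 ]
side tip px [312.1 245.3] dark n 16 min [0.564 0.013 0.118] max [0.568 0.035 0.131]
```

```bash
python3 -m jog '[[[0,0,0.33,0,0],[0,0.04,0.30,0,0],[0,0.02,0.23,0,0],[0,0.01,0.23,0,0],[0,-0.11,0.30,0,0],[0,-0.14,0.23,0,0]]]'
python3 - <<'E'
from h import *
stat(); peg('side','d4'); peg('scene','s4')
E
```

```text
time: 6.52
position: [0.5812, 0.0919, 0.0801]
tool_rot: [0.069, -3.139, -0.001]
ft_force: [-0.8, -1.3, 0.6]
grip_width: 0.008
t 6.525 p [0.5812 0.0919 0.0801] x [-0.999 -0.044  0.002] z [-0.002  0.001 -1.   ] f [-0.8 -1.3  0.6] g 0.01
side peg 0 None brass ext [0.599 0.024 0.1  ] [0.642 0.096 0.476]
scene peg 108 [0.60138178 0.10552157 0.12403806] brass ext [0.561 0.018 0.098] [0.644 0.13  0.535]
theta 1.22693681736747 r 0.04407168006691193
```

```bash
python3 -m jog '[[[0,-0.12,0.16,0,0],[0,-0.16,0.12,0,0],[0,-0.18,0.08,0,0],[0,-0.18,0,0,0],[0,0,0,0,0]]]'
python3 - <<'E'
from h import *
stat(); peg('scene','s5'); peg('side','d5')
E
```

```text
time: 7.25
position: [0.6018, 0.1061, 0.0799]
tool_rot: [0.068, -3.129, -0.0]
ft_force: [-14.6, -0.5, 9.6]
grip_width: 0.007
t 7.25 p [0.6018 0.1061 0.0799] x [-0.999 -0.043  0.012] z [-0.012  0.    -1.   ] f [-14.6  -0.5   9.6] g 0.01
scene peg 114 [0.61951593 0.11049066 0.1245876 ] brass ext [0.584 0.022 0.098] [0.655 0.129 0.531]
theta 1.6463279755159306 r 0.04586245368470289
side peg 2 [0.6175917  0.09686382 0.11767358] brass ext [0.568 0.018 0.101] [0.652 0.103 0.509]
theta 1.6016366171423053 r 0.03220801740473502
```

The catch is against its stop (θ≈1.6 by vision, 14.6 N push). I back off, rise and go over the pad.

```bash
python3 -m jog '[[[0,0.3,-0.03,0,0],[0,0.4,0,0,0],[0,0,0,-0.9,0],[0,0,0,-0.9,0],[0,0,0,-0.9,0],[0,0,0,0,0]]]'
python3 -m jog '[[[0,0.51,-0.82,0,0],[0,0.51,-0.82,0,0],[0,0.51,-0.82,0,0],[0,0.51,-0.82,0,0],[0,0.51,-0.82,0,0],[0,0.51,-0.82,0,0],[0,0,0,0,0],[0,0,0,0,0]]]'
python3 - <<'E'
from h import *
stat(); peg('scene','s6'); peg('side','d6'); print(units([*rc(-270,-125),.140]))
for n,f in(('scene','s6'),('side','d6')): tips(n,f,.19)
D=np.load('pics/scene6.npy') if 0 else None
a=cv2.imread('pics/s6.png')[120:320,220:440]; b=cv2.imread('pics/d6.png')[130:330,230:450]
cv2.imwrite('pics/c6.png',cv2.resize(cv2.hconcat([a,b]),None,fx=1.8,fy=1.8,interpolation=2))
E
```

```text
time: 8.1
position: [0.5816, 0.1038, 0.1921]
tool_rot: [-0.067, 3.133, 0.004]
ft_force: [-0.2, 0.1, -0.1]
grip_width: 0.009
time: 9.1
position: [0.4651, -0.0976, 0.1879]
tool_rot: [-0.068, 3.141, 0.001]
ft_force: [-0.0, 0.6, 0.4]
grip_width: 0.006
t 9.1 p [ 0.4651 -0.0976  0.1879] x [-0.999 -0.043 -0.   ] z [ 0.     0.001 -1.   ] f [-0.   0.6  0.4] g 0.01
scene peg 93 [0.62099008 0.11068126 0.12437488] brass ext [0.61  0.024 0.098] [0.629 0.115 0.134]
theta 1.6781236742789274 r 0.04612861252561354
side peg 33 [0.61608588 0.09932613 0.12765239] brass ext [0.608 0.021 0.101] [0.628 0.11  0.137]
theta 1.5588995103731689 r 0.03471571388959436
[0.08 0.02 1.2 ]
scene tip px [335.4 168.2] dark n 77 min [ 0.456 -0.105  0.223] max [ 0.479 -0.083  0.238]
```

View pics/c6.png

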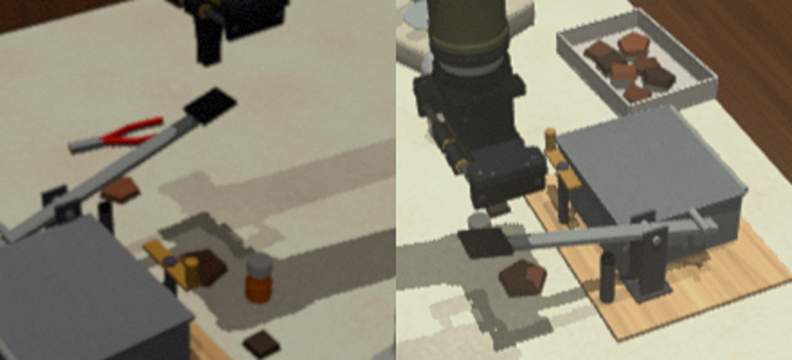

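Both views show the catch lying along y, clear of the lid, and the fingers above the pad. I press down now.

```bash
python3 -m jog '[[[0,0.06,0,0.5,0],[0,0,0,0.5,0],[0,0,0,0.3,0],[0,0,0,0.3,0],[0,0,0,0.3,0],[0,0,0,0.3,0],[0,0,0,0.3,0]]]'
python3 - <<'E'
from h import *
stat(); print('to bottom',units([*rc(-270,-125),.019]))
E
```

```text
time: 10.07
position: [0.462, -0.0983, 0.0885]
tool_rot: [0.069, -3.139, -0.0]
ft_force: [-4.5, -0.2, 7.5]
grip_width: 0.006
t 10.075 p [ 0.462  -0.0983  0.0885] x [-0.999 -0.044  0.002] z [-0.002  0.    -1.   ] f [-4.5 -0.2  7.5] g 0.01
to bottom [-0.01  0.04  1.74]
```

The force is 7.5 N, as expected with the lever moving. I continue to the stop.

```bash
python3 -m jog '[[[0,0,0,0.3,0],[0,0,0,0.3,0],[0,0,0,0.3,0],[0,0,0,0.3,0],[0,0,0,0.25,0],[0,0,0,0.2,0],[0,0,0,0.1,0],[0,0,0,0,0]]]'
python3 - <<'E'
from h import *
stat()
E
```

```text
time: 11.08
position: [0.4666, -0.0981, 0.0232]
tool_rot: [-0.069, 3.135, 0.003]
ft_force: [-9.0, 2.3, 35.3]
grip_width: 0.004
t 11.075 p [ 0.4666 -0.0981  0.0232] x [-0.999 -0.044 -0.005] z [ 0.005  0.002 -1.   ] f [-9.   2.3 35.3] g 0.0
```

```bash
python3 -m jog '[[[0,0,0,-0.06,0],[0,0,0,0,0],[0,0,0,0,0]]]'
python3 - <<'E'
from h import *
stat(); peg('scene','s7'); peg('side','d7')
def near(n,f,box,lo,hi):
    im=cv2.imread(f'pics/{f}.png');D=np.load(f'pics/{f}.npy');P=cloud(n,D);S=cv2.cvtColor(im,cv2.COLOR_BGR2HSV)[...,1]
    Q=P-[*O,0]; c,s=np.cos(YAW),np.sin(YAW); X=Q[...,0]*c+Q[...,1]*s; Y=-Q[...,0]*s+Q[...,1]*c; Z=P[...,2]
    m=(D>0)&(X>box[0])&(X<box[1])&(Y>box[2])&(Y<box[3])&(Z>lo)&(Z<hi); A=np.c_[X[m],np.ones(m.sum())]
    k,r,_,_=np.linalg.lstsq(A,Z[m],rcond=None); res=abs(A@k-Z[m]); g=res<.01; k=np.linalg.lstsq(A[g],Z[m][g],rcond=None)[0]
    print(n,m.sum(),'slope angle',np.arctan(k[0]),'z at 85',k[0]*.085+k[1],'xmin',X[m].min(),'zmax',Z[m].max())
for n,f in(('scene','s7'),('side','d7')):
    near(n,f,(-.09,.08,-.09,.09),.10,.23); near(n,f,(-.225,-.09,-.135,-.115),.04,.13)
a=cv2.imread('pics/s7.png')[120:370,180:400]; b=cv2.imread('pics/d7.png')[110:360,230:450]
cv2.imwrite('pics/c7.png',cv2.resize(cv2.hconcat([a,b]),None,fx=1.8,fy=1.8,interpolation=2))
E
```

```text
time: 11.45
position: [0.4662, -0.0981, 0.0247]
tool_rot: [-0.069, 3.136, 0.002]
ft_force: [-6.3, 1.6, 27.6]
grip_width: 0.004
t 11.45 p [ 0.4662 -0.0981  0.0247] x [-0.999 -0.044 -0.005] z [ 0.005  0.001 -1.   ] f [-6.3  1.6 27.6] g 0.0
scene peg 91 [0.62099027 0.11043042 0.12451572] brass ext [0.61  0.068 0.098] [0.629 0.116 0.134]
theta 1.6784955417344372 r 0.04587835911328937
side peg 34 [0.61593451 0.09910929 0.12646672] brass ext [0.609 0.02  0.102] [0.627 0.108 0.138]
theta 1.5541927113066298 r 0.034507397565754744
scene 6417 slope angle -0.5282959604295163 z at 85 0.09551483845795554 xmin -0.06309806317715738 zmax 0.18332412505095996
scene 234 slope angle 0.2560955753839086 z at 85 0.14273993618201541 xmin -0.22441675118594667 zmax 0.09202258391192597
side 1913 slope angle -0.5244826829896472 z at 85 0.09836744017031263 xmin -0.06679263558095876 zmax 0.18704567345764078
side 431 slope angle 0.22875868898966276 z at 85 0.1393423569088304 xmin -0.19559724106278417 zmax 0.10639820892056095
```

View pics/c7.png

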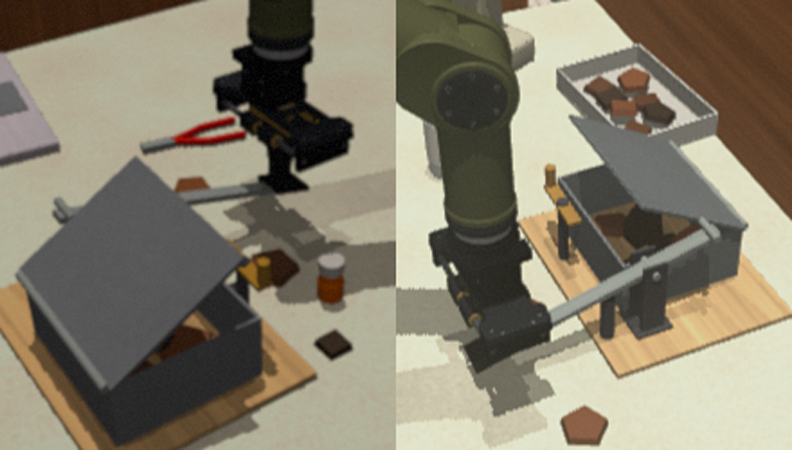

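```bash
python3 -m jog '[[[0,0,0,0.05,0],[0,0,0,0,0],[0,0,0,0,0],[0,0,0,0,0]]]'
python3 - <<'E'
from h import *
stat(); s=get_state(); print(np.round(s['qd'],3))
for n,f,pts in(('scene','s8',{'big':(333,269),'small':(365,311),'vial':(364,275),'bottle':(440,340),'cup':(495,320),'pliers':(290,193),'right':(286,226)}),('side','d8',{'right':(334,346),'big':(300,285),'small':(286,244),'vial':(277,252),'pliers':(325,402),'bottle':(258,180),'cup':(205,206)})):
    im,_=look(n,f); a=cv2.cvtColor(cv2.imread(f'pics/{n}1.png'),6); b=cv2.cvtColor(im,cv2.COLOR_RGB2GRAY)
    for k,(u,v) in pts.items():
        r=14; t=a[v-r:v+r,u-r:u+r]; q=cv2.matchTemplate(b[v-r-8:v+r+8,u-r-8:u+r+8],t,cv2.TM_CCOEFF_NORMED); _,mx,_,l=cv2.minMaxLoc(q); print(n,k,'shift px',l[0]-8,l[1]-8,round(mx,2))
E
```

```text
time: 12.05
position: [0.4666, -0.0981, 0.0234]
tool_rot: [-0.069, 3.135, 0.002]
ft_force: [-8.7, 1.3, 34.3]
grip_width: 0.007
t 12.05 p [ 0.4666 -0.0981  0.0234] x [-0.999 -0.044 -0.006] z [ 0.006  0.002 -1.   ] f [-8.7  1.3 34.3] g 0.01
[ 0.    -0.     0.003 -0.     0.001 -0.    -0.001]
scene big shift px 2 1 0.64
scene small shift px 0 0 1.0
scene vial shift px 0 0 0.75
scene bottle shift px 0 0 0.99
scene cup shift px 0 0 0.99
scene pliers shift px -3 1 0.89
scene right shift px 4 2 0.62
side right shift px 0 0 1.0
side big shift px 4 4 0.37
side small shift px 8 2 0.34
side vial shift px 6 -8 0.51
side pliers shift px 0 0 1.0
side bottle shift px 8 5 0.39
side cup shift px 0 0 1.0
```

```bash
python3 -c "
from bench import job
print(job.close_job())"
```

```text
the job is handed in; nothing more can be done
None
```

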